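# Change of lot: drain the tipping cup, hold the card clip open

### The job

We are changing the lot: turn the crank of the tipping cup until all three terminal blocks have dropped out into its tray, then turn it back so that the empty cup stands upright again. Next squeeze the handles of the spring clip, take it off its rack and lower it so that its wide-open jaws straddle the middle of the top edge of the job card about 20 mm deep, clear of the card on both sides, and finish there, still holding it squeezed open in the gripper so that I can swap the card. Do not knock the card stand or shift the other things on the bench.

Things in the scene. Friction and masses are not known exactly. Their poses are not given: they have to be found in the camera images.
- tipper: fixed aluminium stand 165 x 112 mm with catch tray; origin on the bench under the cup's axle, z up. Axle along y, 90 mm up, carried by two uprights 100 mm high at y = +-45 mm. The cup tips towards +x, where the tray lies; the crank is on the -y side.
- tray_floor (a point): centre of the tray's inner floor, 9 mm above the bench; axes as the stand's. Tray inside 129 mm (x) by 98 mm (y), walls up to 34 mm above the bench.
- cup (a joint): angle of the steel cup (mouth 73 mm, height 52 mm, axle at mid height): 0 upright (stop; start), grows as it tips to the tray, stop 2.4; friction holds it (1.5 N at the peg). Blocks have slid out by 2.3. At angle q the crank peg is at x = 0.040 sin(q-1.2), z = 0.090 + 0.040 cos(q-1.2) in the stand's frame: from rear over the top to front.
- crank_peg (a point): middle of the crank's black round peg, 12 mm thick, 44 mm long, lying along the stand's y axis, 78 mm to the -y side of the stand's origin, on a 40 mm crank arm that lies at y = -54 mm; turns with the cup. Pinch it lightly (20 N) from above, fingers on its +x and -x sides: it turns within the pads.
- terminal_a: green screw terminal block, 12 x 22 x 16 mm, starts in the cup; origin under its middle
- terminal_b: green screw terminal block, 12 x 30 x 16 mm, starts in the cup; origin under its middle
- terminal_d: black screw terminal block, 12 x 22 x 16 mm, starts in the cup; origin under its middle
- clip_rack: fixed rack: grey base 60 x 80 mm with an upright steel strip 3 mm thick (x), 60 mm wide (y), top 85 mm above the bench; origin on the bench under the strip's middle. The clip is parked on the strip, biting its top edge.
- clip: dark spring clip, 70 g, like a big clothes peg, handles up, jaws down. Tracked is the lever on its +x side; origin on the pin, 118 mm up when parked; z to the handles, y along the pin, handles close along x. Parked, its axes are the rack's; opening leans it by half the joint value. Jaws 44 mm wide reach 48 mm below the pin.
- clip_jaw (a joint): opening angle between the levers: about 0.02 when parked, 0.54 to 0.55 at the stop (fully squeezed, jaws gape about 27 mm). A spring shuts it: squeezing 28 mm above the pin takes about 6 N at first and 14 N at the stop; a firmer grip just rests on the stop.
- clip_pivot (a point): middle of the clip's pin (axes of clip). Handle plates 30 mm wide (y) reach from 2 to 50 mm above it; over their outsides 43 mm at 28 mm above the pin and 53 mm at the top when shut; parallel and 26 mm over their outsides when squeezed to the stop.
- jaw_tip_a (a point): inner face of one jaw, 1 mm from its lower end, middle of its width
- jaw_tip_b (a point): the same on the other jaw
- card_stand: fixed stand: grey base 55 x 100 mm with an upright white job card 2.5 mm thick (x), 90 mm wide (y), top 105 mm above the bench; origin on the bench under the card's middle
- card_top (a point): middle of the card's top edge; x is normal to the card, y along the edge, z up
- tape_yellow: bystander: yellow roll of tape lying flat, 68 mm across, 18 mm high; origin under its middle
- spool_white: bystander: white wire spool, black flanges, 56 mm across, 22 mm high; origin under its middle
- multimeter: bystander: yellow and black multimeter, 130 x 66 x 44 mm; origin under its middle
Not all that is in view belongs to the job. Of the things shaped like the clip, the black one is meant.

How it is judged (in metres and radians):
On the way, in this order (a step that is already met when the one before it is completed fails the run):
1. all three terminal blocks lie in the tray (x of terminal_a in the frame of tray_floor between -0.066 and 0.066 m and y of terminal_a in the frame of tray_floor between -0.05 and 0.05 m and z of each of terminal_a, terminal_b, terminal_d in the frame of tray_floor below 0.03 m and x of terminal_b in the frame of tray_floor between -0.066 and 0.066 m and y of terminal_b in the frame of tray_floor between -0.05 and 0.05 m and x of terminal_d in the frame of tray_floor between -0.066 and 0.066 m and y of terminal_d in the frame of tray_floor between -0.05 and 0.05 m), for 0.2 s.
2. the empty cup stands upright again (all of step 1 and value of joint cup below 0.15 rad), for 0.2 s.
3. the clip is squeezed open and off its rack (value of joint clip_jaw above 0.2 rad and contact force between clip and clip_rack below 0.2 N and distance between clip_pivot and clip_rack above 0.14 m), for 0.1 s.
At the end, for the whole second after the job is handed in: Blocks in tray, cup upright within 0.15 rad; clip held still by the fingers (>3 N), joint over 0.33, off the rack, a jaw tip each side of the card 3 mm or more off its mid plane, both 8 to 36 mm below its top edge and within 25 mm of its middle; clip and fingers do not touch the card stand (all of step 2 and ((x of jaw_tip_a in the frame of card_top above 0.003 m and x of jaw_tip_b in the frame of card_top below -0.003 m) or (x of jaw_tip_b in the frame of card_top above 0.003 m and x of jaw_tip_a in the frame of card_top below -0.003 m)) and z of jaw_tip_a in the frame of card_top between -0.036 and -0.008 m and y of jaw_tip_a in the frame of card_top between -0.025 and 0.025 m and z of jaw_tip_b in the frame of card_top between -0.036 and -0.008 m and y of jaw_tip_b in the frame of card_top between -0.025 and 0.025 m and value of joint clip_jaw above 0.33 rad and contact force between clip and clip_rack below 0.2 N and contact force between each of clip, the fingers and card_stand below 0.2 N and contact force between the fingers and clip above 3 N and linear speed of clip below 0.03 m/s); the arm keeps its last pose, push and grip.
It fails at once if the card stand is struck (over 12 N) (contact force between anything else and card_stand above 12 N).
It fails at once if a bystander is shifted by more than 40 mm (distance of any of tape_yellow, spool_white, multimeter from where it was at the start of the episode above 0.04 m).
It also fails if it takes over 58 s, if anything falls off the work surface, if the arm or the gripper's body presses on something with over 40 N, if the wrist force passes 120 N, or if a joint passes its speed limit or range.

### The arm

A 6-joint arm with a two-finger parallel gripper is mounted at the origin on a cart in front of the work surface, level with it; the furniture and walls round the work are solid. World frame = base frame: x ahead of the robot, y to its left, z up, the work surface at z = 0. Lengths are in m, angles in degrees, forces in N, time in s.
With the tool pointing down it reaches from about 0.3 to 0.75 m from the base axis. Payload 8.5 kg.
Tool frame: the origin (TCP) lies midway between the tips of the shut fingers; the grasp point (between the pads) lies 19 mm behind it (env.pinch_z is the z of the grasp point in the tool frame, in m); z points along the fingers, y is the line along which they close (so a half turn about z gives the same grasp; the last joint's range is limited). The gripper opens to 85 mm and grips with 20 to 120 N. Pads are 22 mm wide; open, the fingers measure 114 mm over their backs; the gripper's body (76 mm by 85 mm) begins 54 mm behind the grasp point. The pads swing forward as they close: fully open they stand 13 mm farther back than shut.
Start: joints at [51.721, 21.807, 74.336, -0, 83.858, -12.336], TCP at [0.241, 0.495, 0.231] pointing down, gripper open.
Joint ranges: [-178.18, 178.18], [-50.72, 133.34], [12.68, 142.11], [-81.47, 261.47], [9.98, 163.14], [-165.26, 165.26]. Speed limits (degrees/s): [136.94, 136.94, 180, 180, 180, 180].

### API

Orientations are given as a 3x3 rotation matrix whose columns are the frame's x, y, z axes.
In Python, from rig import env gives the robot as it stands.
- The arm moves only by the tool arm_command, never from a script. Its argument "deltas" is a list of rows, each an object of numbers: "rx", "ry", "rz": the turn, a rotation vector about the tool's x, y, z in rad; "dx", "dy", "dz": the shift along the tool's x, y, z in m; "fingers": the finger opening in m, from 0 to 0.0854. In form: [{"rx": .., "ry": .., "rz": .., "dx": .., "dy": .., "dz": .., "fingers": ..}, ...]. A call has 1 to 12 rows; each row shifts and turns the commanded pose from where the row before left it, along the tool's axes as they then stand; what a row does not reach is not made up. A row lasts 1/10 s, in which the tool goes at most 50 mm and 8.59 degrees, less where a joint would pass 70% of its speed; a pose out of reach is approached as far as the arm can. A call is refused whole if a number of a shift passes 0.05 or a number of a turn 0.15, either way. A call with a gripper value outside its range is refused whole. The fingers move at their own pace and stop on an object; "squeeze" is the grip in N (left out, the last holds). Time passes only in rows, so rows that do not move let the fingers close. It gives the time, the measured TCP pose, the force, the opening and the grip force at its end, in the units of the state.
- env.observe(): the state, without advancing time (a new reading comes with each control period).
- env.get_image(name): name is "side" or "top"; returns a dict with "color" (400x640x3 uint8, blue, green, red), "camera_matrix" (3x3 intrinsics, pixels), "k1" (the pictures are not rectified: a ray, as slopes to the right and down, at radius r is drawn at 1 + k1 r^2 times it, then the intrinsics apply), "eye" and "orientation" of the camera in the world. Camera axes: x right, y up, looking along -z (the intrinsics and any distortion apply to the point x, -y, -z); pixel columns grow to the right and rows downward; lengths in m; the calibration is good to about 2 mm. A picture is of the moment at which its call begins. There is no depth.
- env.close_job(): hands the job in; it is judged then, once.
Trained networks look in a picture, given as the dict that the camera call returned (one of the last four; its "shot" number tells which), for a name from the list of things; names that differ only in an ending like _2 or _b are one class to them, and where a whole thing is asked for, a point or a joint stands for the part that bears it (a point fixed in the world has none). Each returns a list of dicts, best first, with "p" (0 to 1); they miss things now and then, are a little off and sometimes report something else, mostly with a low value. They report only what shows in the picture. A call takes as long as a camera call. They do not tell look-alikes from the thing itself.
- env.look_for(query, picture): "box" ([left, top, right, bottom] in pixels, round what is visible of it).
- env.tip_of(query, picture): "location" ([column, row] in pixels: a listed point, or the origin of a listed thing).
The state is a dict: "time_s": time; "q": joint angles; "qvel": joint speeds; "joint_efforts": joint torques, N m; "position": TCP position; "tool_rot": TCP orientation; "ft_force": force on the tool from outside, world axes, zero at the start; "wrist_torque": the same for the moment, N m; "grip_width": finger opening in m; "gripper_force": force on a finger pad.
Only numpy, scipy, OpenCV 4.12 (cv2) and the standard library are available. Lean on these libraries where they do the work, as an engineer would, in place of code of your own. Each camera call takes 0.05 s, during which the arm holds its last target. There are 200 camera calls.

## Working session

There is one attempt and no reset: what is moved stays moved. The work goes in short steps, Python scripts to look and compute and a tool call to move; the robot and the scene stay as the last step left them, time stands still between calls to the robot, and variables do not carry over. Pictures are saved under pics/ and viewed, at most 10 in all, crops included, and the job is handed in when it is done.

Besides the shell and the picture viewer there is one more tool, called after "Emit:" as a command line: name --argument value ..., lists and objects as JSON in quotes. arm_command: Moves the arm, as the interface text tells. Its arguments: {"type":"object","properties":{"deltas":{"type":"array"},"squeeze":{"type":"number"}},"required":["deltas"]}

```bash
ls; mkdir -p pics; cat > h.py <<'E'
import numpy as np, cv2
from rig import env
def ray(pic,uv):
    K=np.array(pic["camera_matrix"]);k=pic["k1"]
    d=np.array([(uv[0]-K[0,2])/K[0,0],(uv[1]-K[1,2])/K[1,1]])
    s=d.copy()
    for _ in range(20): s=d/(1+k*(s@s))
    v=np.array(pic["orientation"])@np.array([s[0],-s[1],-1.0])
    return np.array(pic["eye"],float),v/np.linalg.norm(v)
def atz(pic,uv,z):
    e,v=ray(pic,uv); return e+v*(z-e[2])/v[2]
def tri(p1,u1,p2,u2):
    a,v=ray(p1,u1);b,w=ray(p2,u2)
    t=np.linalg.lstsq(np.c_[v,-w],b-a,rcond=None)[0]
    P,Q=a+t[0]*v,b+t[1]*w
    return (P+Q)/2,np.linalg.norm(P-Q)
def proj(pic,P):
    c=np.array(pic["orientation"]).T@(np.array(P)-np.array(pic["eye"]))
    s=np.array([c[0],-c[1]])/-c[2]; s=s*(1+pic["k1"]*(s@s))
    K=np.array(pic["camera_matrix"]); return np.array([K[0,0]*s[0]+K[0,2],K[1,1]*s[1]+K[1,2]])
E
cat > a.py <<'E'
from h import *
np.set_printoptions(precision=4,suppress=True)
P={n:env.get_image(n) for n in("side","top")}
for n,p in P.items():
    cv2.imwrite(f"pics/{n}0.png",p["color"]); print(n,p["eye"],p["k1"])
names="tipper tray_floor crank_peg clip_rack clip clip_pivot jaw_tip_a card_stand card_top tape_yellow spool_white multimeter terminal_a".split()
for q in names:
    r={n:env.tip_of(q,P[n]) for n in P}
    for n in r: print(q,n,[(np.round(d["location"],1).tolist(),round(d["p"],2)) for d in r[n][:3]])
    if r["side"] and r["top"]: print("   ",*tri(P["side"],r["side"][0]["location"],P["top"],r["top"][0]["location"]))
o=env.observe(); print(o["time_s"],o["grip_width"],env.pinch_z,o["tool_rot"])
E
python3 a.py
```

```text
pics
side [ 0.0627 -0.8679  0.6601] -0.06227835821425921
top [0.3872 0.1146 1.3681] -0.0277294197246965
tipper side [([288.7, 196.6], 0.85), ([387.6, 237.2], 0.36)]
tipper top [([241.5, 207.9], 0.78), ([398.3, 164.3], 0.4)]
    [ 0.4999  0.3067 -0.0003] 0.00037614416420622953
tray_floor side [([303.7, 191.8], 0.57), ([310.0, 248.3], 0.22)]
tray_floor top [([239.7, 188.7], 0.84), ([394.3, 166.5], 0.63)]
    [0.5564 0.3126 0.0043] 0.0033336023287344517
crank_peg side [([282.9, 182.5], 0.79)]
crank_peg top [([263.7, 222.7], 0.71)]
    [0.4538 0.2329 0.0952] 0.00033633833750410235
clip_rack side [([384.4, 255.1], 0.69)]
clip_rack top [([390.8, 168.8], 0.62), ([398.5, 164.6], 0.6), ([265.3, 225.6], 0.34)]
    [ 0.6195 -0.1203  0.0035] 0.0074470230734575114
clip side [([422.6, 263.8], 0.91), ([391.8, 220.7], 0.8)]
clip top [([435.4, 159.3], 0.6), ([396.7, 163.1], 0.49), ([396.7, 166.6], 0.26)]
    [ 0.645  -0.2408  0.0492] 0.00046280969425659184
clip_pivot side [([388.6, 220.6], 0.65), ([385.9, 237.1], 0.64), ([425.4, 263.3], 0.63)]
clip_pivot top [([438.0, 161.2], 0.78), ([395.2, 165.5], 
[... 483 characters left out ...]
p top [([357.6, 233.8], 0.93)]
    [ 0.4317 -0.0178  0.1052] 0.005600529872335999
tape_yellow side [([238.4, 190.1], 0.45)]
tape_yellow top [([199.0, 253.4], 0.67)]
    [ 0.3611  0.4249 -0.0036] 0.014419182374019537
spool_white side [([370.5, 209.7], 0.48)]
spool_white top [([307.3, 134.3], 0.7)]
    [ 0.7195  0.1235 -0.004 ] 0.0031241112174455773
multimeter side [([260.2, 229.4], 0.58)]
multimeter top [([198.5, 253.6], 0.6)]
    [ 0.3976  0.4556 -0.1944] 0.06971459977020086
terminal_a side []
terminal_a top [([237.8, 207.1], 0.62), ([236.0, 209.8], 0.57), ([397.3, 162.1], 0.51)]
1.4 0.08573104705893395 -0.0187 [[-0.8992  0.4375 -0.    ]
 [ 0.4375  0.8992  0.    ]
 [ 0.      0.     -1.    ]]
```

```bash
python3 - <<'E'
import cv2
s=cv2.imread("pics/side0.png");t=cv2.imread("pics/top0.png")
cv2.imwrite("pics/s1.png",cv2.resize(s[130:330,200:460],None,fx=3,fy=3,interpolation=2))
cv2.imwrite("pics/t1.png",cv2.resize(t[90:290,180:460],None,fx=2.85,fy=2.85,interpolation=2))
E
```

```text
(no output)
```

View pics/s1.png

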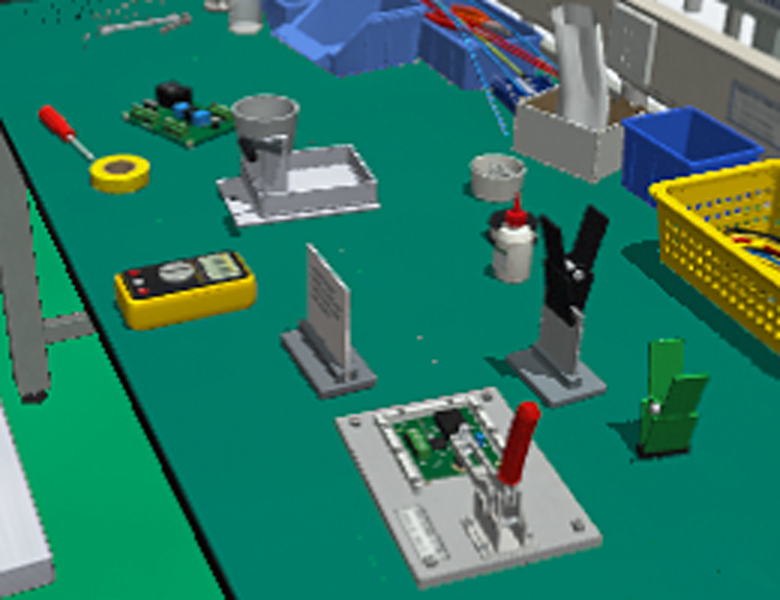

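View pics/t1.png

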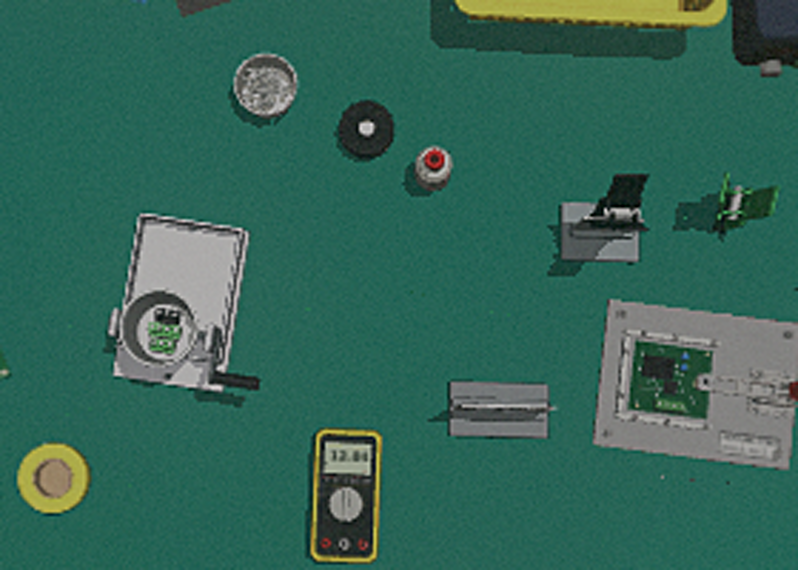

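The black clip's pin is near (392,220) in side and (397,165) in top; the green one is a look-alike. The card is at about (309,219) side and (357,234) top. The tipper is yawed about -9°, with its peg near (264,223) in top. Next I'll zoom in to fit the yaws.

```bash
python3 - <<'E'
import cv2,numpy as np
s=cv2.imread("pics/side0.png");t=cv2.imread("pics/top0.png")
def c(im,u,v,w,h,f): 
    o=cv2.resize(im[v:v+h,u:u+w],None,fx=f,fy=f,interpolation=cv2.INTER_CUBIC)
    for i in range(0,w,10): cv2.line(o,(i*f,0),(i*f,6),(0,0,255),1)
    for i in range(0,h,10): cv2.line(o,(0,i*f),(6,i*f),(0,0,255),1)
    return o
a=np.vstack([np.hstack([c(t,370,145,50,40,8),c(s,365,195,50,40,8)]),np.hstack([c(t,330,215,50,40,8),c(s,290,205,50,40,8)])])
cv2.imwrite("pics/z1.png",a)
cv2.imwrite("pics/z2.png",np.hstack([c(t,215,160,57,75,7),c(s,270,155,57,75,7)]))
E
```

```text
(no output)
```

View pics/z1.png

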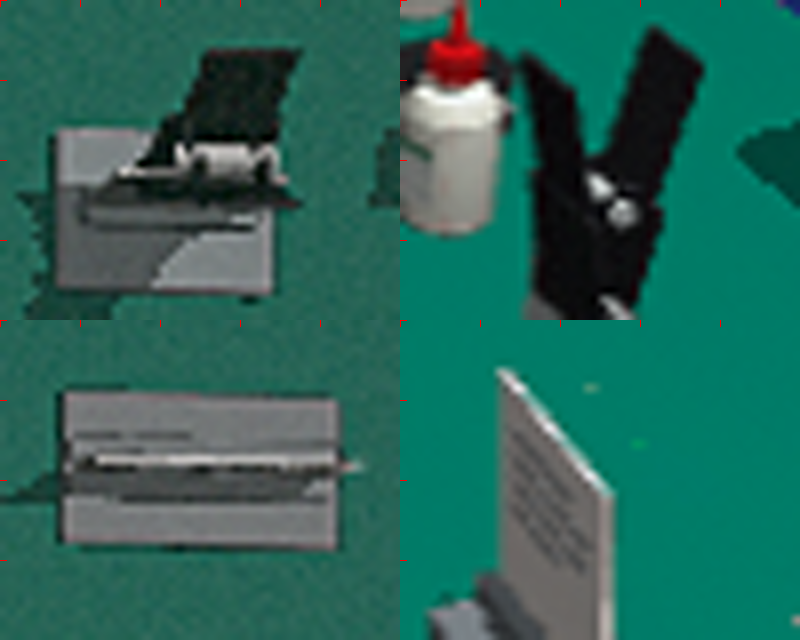

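View pics/z2.png

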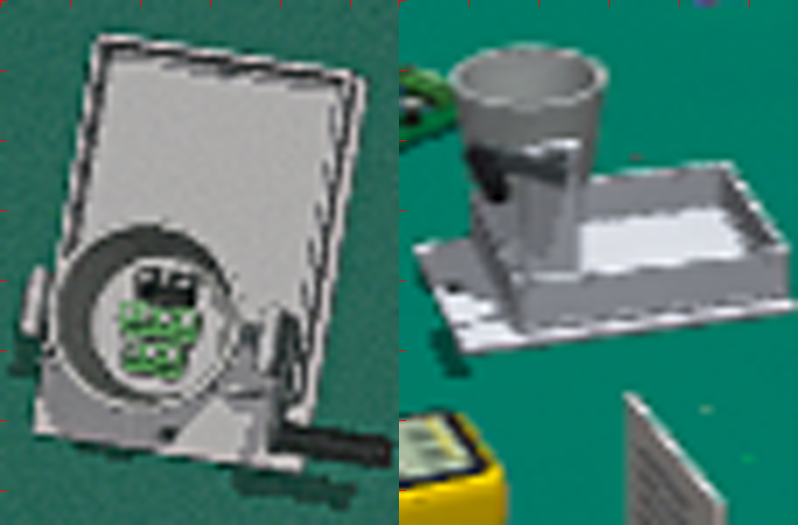

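```bash
cat > f.py <<'E'
from h import *
from scipy.optimize import least_squares
np.set_printoptions(precision=4,suppress=True)
P={n:env.get_image(n) for n in("side","top")}
def px(x,y,u0,v0,f): return np.array([u0+(x+.5)/f-.5,v0+(y+.5)/f-.5])
T1=lambda x,y:("top",px(x,y,370,145,8)); S1=lambda x,y:("side",px(x-400,y,365,195,8))
T2=lambda x,y:("top",px(x,y-320,330,215,8)); S2=lambda x,y:("side",px(x-400,y-320,290,205,8))
T3=lambda x,y:("top",px(x,y,215,160,7)); S3=lambda x,y:("side",px(x-399,y,270,155,7))
def fit(name,pts,x0):
    def res(p):
        c,s=np.cos(p[2]),np.sin(p[2]);R=np.array([[c,-s,0],[s,c,0],[0,0,1]])
        return np.concatenate([proj(P[o[0]],R@np.array(m)+[p[0],p[1],0])-o[1] for m,o in pts])
    r=least_squares(res,x0,loss="soft_l1");print(name,r.x[:2],"yaw deg",np.degrees(r.x[2]));print(r.fun.reshape(-1,2).round(1).tolist() if len(r.fun)<40 else ""); return r.x
h=.008
card=fit("card",[((.0275,.05,h),T2(62,392)),((.0275,-.05,h),T2(340,400)),((-.0275,-.05,h),T2(340,548)),((-.0275,.05,h),T2(62,545)),
 ((0,.045,.105),S2(500,370)),((0,-.045,.105),S2(612,490))],[.43,-.018,0])
rack=fit("rack",[((.03,.04,h),T1(55,128)),((-.03,-.04,h),T1(272,290)),((-.03,.04,h),T1(55,288))],[.6,-.12,0])
print("clip pin from top px at z .122",atz(P["top"],T1(230,160)[1],.122))
print("pin tri",tri(P["top"],T1(230,160)[1],P["side"],S1(610,199)[1]))
tip=fit("tipper",[((-.0373,-.1,.1045),T3(390,450)),((-.0373,-.078,.1045),T3(335,443)),
 ((0,0,.116),T3(150,315)),((0,0,.116),S3(528,76))],[.5,.306,-.15])
for n,uv in (("rimL",(100,37)),("rimR",(365,75))): print(n,atz(P["top"],T3(*uv)[1],.034))
for n,uv in (("baseL",(35,432)),("baseR",(300,467))): print(n,atz(P["top"],T3(*uv)[1],.003))
for n,uv in (("hTL",(205,50)),("hTR",(300,50))): print(n,atz(P["top"],T1(*uv)[1],.168))
for n,uv in (("stripL",(85,212)),("stripR",(255,222))): print(n,atz(P["top"],T1(*uv)[1],.05))
E
python3 f.py
```

```text
card [ 0.4337 -0.0182] yaw deg 0.4184769595365049
[[-0.2, -0.2], [0.0, -0.7], [0.0, 0.1], [-0.3, 0.1], [-0.0, 0.3], [-0.3, 1.4]]
rack [ 0.6168 -0.1191] yaw deg 0.7307793609930734
[[-0.2, -0.3], [0.3, 0.2], [-0.1, 0.1]]
clip pin from top px at z .122 [ 0.6143 -0.1216  0.122 ]
pin tri (array([ 0.617 , -0.1235,  0.1184]), np.float64(0.004523936772162899))
tipper [0.4998 0.3075] yaw deg -7.352358446123839
[[0.5, 0.3], [0.2, 0.1], [-0.9, -0.3], [0.1, 0.1]]
rimL [0.6183 0.3419 0.034 ]
rimR [0.6052 0.2348 0.034 ]
baseL [0.4602 0.3671 0.003 ]
baseR [0.4482 0.259  0.003 ]
hTL [ 0.6416 -0.1048  0.168 ]
hTR [ 0.6423 -0.1355  0.168 ]
stripL [ 0.6077 -0.0842  0.05  ]
stripR [ 0.6056 -0.1441  0.05  ]
```

Emit:
arm_command --deltas '[{"rz": 0.138,"dz": 0.006,"fingers": 0.045},{"rz": 0.138,"dz": 0.006},{"rz": 0.138,"dz": 0.006},{"rz": 0.138,"dz": 0.006},{"rz": 0.138,"dz": 0.006},{"rz": 0.138,"dz": 0.006},{"rz": 0.138,"dz": 0.006},{"rz": 0.138,"dz": 0.006},{"rz": 0.136,"dz": 0.006}]' --squeeze 20

```text
invalid input
```

Emit:
arm_command --deltas '[{"dx": -0.0291,"dy": 0.0303},{"dx": -0.0291,"dy": 0.0303},{"dx": -0.0291,"dy": 0.0303},{"dx": -0.0291,"dy": 0.0303},{"dx": -0.0291,"dy": 0.0303},{"dx": -0.0291,"dy": 0.0303},{"dx": -0.0291,"dy": 0.0303},{"dx": -0.0291,"dy": 0.0303},{"dx": 0},{"dx": 0}]'

```text
invalid input
```

Emit:
arm_command --deltas '[{"rx": 0,"ry": 0,"rz": 0.138,"dx": 0,"dy": 0,"dz": 0.006,"fingers": 0.045},{"rx": 0,"ry": 0,"rz": 0.138,"dx": 0,"dy": 0,"dz": 0.006,"fingers": 0.045},{"rx": 0,"ry": 0,"rz": 0.138,"dx": 0,"dy": 0,"dz": 0.006,"fingers": 0.045},{"rx": 0,"ry": 0,"rz": 0.138,"dx": 0,"dy": 0,"dz": 0.006,"fingers": 0.045},{"rx": 0,"ry": 0,"rz": 0.138,"dx": 0,"dy": 0,"dz": 0.006,"fingers": 0.045},{"rx": 0,"ry": 0,"rz": 0.138,"dx": 0,"dy": 0,"dz": 0.006,"fingers": 0.045},{"rx": 0,"ry": 0,"rz": 0.138,"dx": 0,"dy": 0,"dz": 0.006,"fingers": 0.045},{"rx": 0,"ry": 0,"rz": 0.138,"dx": 0,"dy": 0,"dz": 0.006,"fingers": 0.045},{"rx": 0,"ry": 0,"rz": 0.136,"dx": 0,"dy": 0,"dz": 0.006,"fingers": 0.045}]' --squeeze 20

```text
time_s: 2.4
position: [0.2406, 0.4946, 0.1771]
tool_rot: [[0.127, 0.992, 0.0], [0.992, -0.127, 0.0], [0.0, 0.0, -1.0]]
ft_force: [0.1, -0.2, -0.3]
grip_width: 0.0447
gripper_force: 0.0
```

Emit:
arm_command --deltas '[{"rx": 0,"ry": 0,"rz": 0,"dx": -0.0289,"dy": 0.0305,"dz": 0,"fingers": 0.045},{"rx": 0,"ry": 0,"rz": 0,"dx": -0.0289,"dy": 0.0305,"dz": 0,"fingers": 0.045},{"rx": 0,"ry": 0,"rz": 0,"dx": -0.0289,"dy": 0.0305,"dz": 0,"fingers": 0.045},{"rx": 0,"ry": 0,"rz": 0,"dx": -0.0289,"dy": 0.0305,"dz": 0,"fingers": 0.045},{"rx": 0,"ry": 0,"rz": 0,"dx": -0.0289,"dy": 0.0305,"dz": 0,"fingers": 0.045},{"rx": 0,"ry": 0,"rz": 0,"dx": -0.0289,"dy": 0.0305,"dz": 0,"fingers": 0.045},{"rx": 0,"ry": 0,"rz": 0,"dx": -0.0289,"dy": 0.0305,"dz": 0,"fingers": 0.045},{"rx": 0,"ry": 0,"rz": 0,"dx": -0.0289,"dy": 0.0305,"dz": 0,"fingers": 0.045},{"rx": 0,"ry": 0,"rz": 0,"dx": 0,"dy": 0,"dz": 0,"fingers": 0.045},{"rx": 0,"ry": 0,"rz": 0,"dx": 0,"dy": 0,"dz": 0,"fingers": 0.045}]'

```text
time_s: 3.4
position: [0.455, 0.2348, 0.1772]
tool_rot: [[0.124, 0.992, -0.0], [0.992, -0.124, 0.0], [0.0, -0.0, -1.0]]
ft_force: [-0.9, -0.0, -0.2]
grip_width: 0.045
gripper_force: 0.0
```

Emit:
arm_command --deltas '[{"rx": 0,"ry": 0,"rz": 0,"dx": 0,"dy": -0.001,"dz": 0.02,"fingers": 0.045},{"rx": 0,"ry": 0,"rz": 0,"dx": 0,"dy": 0,"dz": 0.02,"fingers": 0.045},{"rx": 0,"ry": 0,"rz": 0,"dx": 0,"dy": 0,"dz": 0.02,"fingers": 0.045},{"rx": 0,"ry": 0,"rz": 0,"dx": 0,"dy": 0,"dz": 0.02,"fingers": 0.045},{"rx": 0,"ry": 0,"rz": 0,"dx": 0,"dy": 0,"dz": 0.0115,"fingers": 0.045},{"rx": 0,"ry": 0,"rz": 0,"dx": 0,"dy": 0,"dz": 0,"fingers": 0.045},{"rx": 0,"ry": 0,"rz": 0,"dx": 0,"dy": 0,"dz": 0,"fingers": 0.005},{"rx": 0,"ry": 0,"rz": 0,"dx": 0,"dy": 0,"dz": 0,"fingers": 0.005},{"rx": 0,"ry": 0,"rz": 0,"dx": 0,"dy": 0,"dz": 0,"fingers": 0.005},{"rx": 0,"ry": 0,"rz": 0,"dx": 0,"dy": 0,"dz": 0,"fingers": 0.005},{"rx": 0,"ry": 0,"rz": 0,"dx": 0,"dy": 0,"dz": 0,"fingers": 0.005},{"rx": 0,"ry": 0,"rz": 0,"dx": 0,"dy": 0,"dz": 0,"fingers": 0.005}]' --squeeze 20

```text
time_s: 4.6
position: [0.4533, 0.2358, 0.0866]
tool_rot: [[0.122, 0.993, 0.0], [0.993, -0.122, 0.001], [0.001, 0.0, -1.0]]
ft_force: [-5.0, 0.4, 7.1]
grip_width: 0.0113
gripper_force: 21.1
```

```bash
python3 - <<'E'
import numpy as np
for n,qs in (("fwd",np.linspace(0,2.38,13)),):
    x=.04*np.sin(qs-1.2);z=.04*np.cos(qs-1.2)
    print(np.c_[np.diff(x),-np.diff(z)].round(4).tolist())
E
```

```text
[[0.0036, -0.0071], [0.0049, -0.0062], [0.006, -0.0051], [0.0069, -0.0038], [0.0075, -0.0024], [0.0079, -0.0009], [0.0079, 0.0007], [0.0076, 0.0022], [0.007, 0.0037], [0.0061, 0.005], [0.005, 0.0061], [0.0037, 0.007]]
```

Emit:
arm_command --deltas '[{"rx": 0,"ry": 0,"rz": 0,"dx": 0,"dy": 0.0016,"dz": -0.0036,"fingers": 0.005},{"rx": 0,"ry": 0,"rz": 0,"dx": 0,"dy": 0.002,"dz": -0.0035,"fingers": 0.005},{"rx": 0,"ry": 0,"rz": 0,"dx": 0,"dy": 0.0023,"dz": -0.0032,"fingers": 0.005},{"rx": 0,"ry": 0,"rz": 0,"dx": 0,"dy": 0.0026,"dz": -0.003,"fingers": 0.005},{"rx": 0,"ry": 0,"rz": 0,"dx": 0,"dy": 0.0029,"dz": -0.0027,"fingers": 0.005},{"rx": 0,"ry": 0,"rz": 0,"dx": 0,"dy": 0.0031,"dz": -0.0024,"fingers": 0.005},{"rx": 0,"ry": 0,"rz": 0,"dx": 0,"dy": 0.0034,"dz": -0.0021,"fingers": 0.005},{"rx": 0,"ry": 0,"rz": 0,"dx": 0,"dy": 0.0035,"dz": -0.0017,"fingers": 0.005},{"rx": 0,"ry": 0,"rz": 0,"dx": 0,"dy": 0.0037,"dz": -0.0014,"fingers": 0.005},{"rx": 0,"ry": 0,"rz": 0,"dx": 0,"dy": 0.0038,"dz": -0.001,"fingers": 0.005},{"rx": 0,"ry": 0,"rz": 0,"dx": 0,"dy": 0.0039,"dz": -0.0006,"fingers": 0.005},{"rx": 0,"ry": 0,"rz": 0,"dx": 0,"dy": 0.004,"dz": -0.0003,"fingers": 0.005}]'

```text
time_s: 5.8
position: [0.4892, 0.2311, 0.112]
tool_rot: [[0.122, 0.993, -0.002], [0.993, -0.122, 0.0], [-0.0, -0.002, -1.0]]
ft_force: [-6.8, 1.0, 5.0]
grip_width: 0.0112
gripper_force: 21.1
```

Emit:
arm_command --deltas '[{"rx": 0,"ry": 0,"rz": 0,"dx": 0,"dy": 0.004,"dz": 0.0002,"fingers": 0.005},{"rx": 0,"ry": 0,"rz": 0,"dx": 0,"dy": 0.0039,"dz": 0.0005,"fingers": 0.005},{"rx": 0,"ry": 0,"rz": 0,"dx": 0,"dy": 0.0039,"dz": 0.0009,"fingers": 0.005},{"rx": 0,"ry": 0,"rz": 0,"dx": 0,"dy": 0.0037,"dz": 0.0013,"fingers": 0.005},{"rx": 0,"ry": 0,"rz": 0,"dx": 0,"dy": 0.0036,"dz": 0.0017,"fingers": 0.005},{"rx": 0,"ry": 0,"rz": 0,"dx": 0,"dy": 0.0034,"dz": 0.002,"fingers": 0.005},{"rx": 0,"ry": 0,"rz": 0,"dx": 0,"dy": 0.0032,"dz": 0.0023,"fingers": 0.005},{"rx": 0,"ry": 0,"rz": 0,"dx": 0,"dy": 0.0029,"dz": 0.0027,"fingers": 0.005},{"rx": 0,"ry": 0,"rz": 0,"dx": 0,"dy": 0.0026,"dz": 0.003,"fingers": 0.005},{"rx": 0,"ry": 0,"rz": 0,"dx": 0,"dy": 0.0024,"dz": 0.0031,"fingers": 0.005},{"rx": 0,"ry": 0,"rz": 0,"dx": 0,"dy": 0.002,"dz": 0.0034,"fingers": 0.005},{"rx": 0,"ry": 0,"rz": 0,"dx": 0,"dy": 0.0017,"dz": 0.0036,"fingers": 0.005}]'

```text
time_s: 7.0
position: [0.5263, 0.2265, 0.0868]
tool_rot: [[0.122, 0.993, -0.002], [0.993, -0.122, -0.0], [-0.0, -0.002, -1.0]]
ft_force: [-6.9, 0.5, 4.2]
grip_width: 0.0113
gripper_force: 21.9
```

Emit:
arm_command --deltas '[{"rx": 0,"ry": 0,"rz": 0,"dx": 0,"dy": 0,"dz": 0.001,"fingers": 0.005},{"rx": 0,"ry": 0,"rz": 0,"dx": 0,"dy": 0,"dz": 0,"fingers": 0.005},{"rx": 0,"ry": 0,"rz": 0,"dx": 0,"dy": 0,"dz": 0,"fingers": 0.005},{"rx": 0,"ry": 0,"rz": 0,"dx": 0,"dy": 0,"dz": 0,"fingers": 0.005},{"rx": 0,"ry": 0,"rz": 0,"dx": 0,"dy": 0,"dz": 0,"fingers": 0.005},{"rx": 0,"ry": 0,"rz": 0,"dx": 0,"dy": 0,"dz": 0,"fingers": 0.005}]'

```text
time_s: 7.6
position: [0.5268, 0.2264, 0.0857]
tool_rot: [[0.122, 0.993, -0.001], [0.993, -0.122, -0.0], [-0.0, -0.001, -1.0]]
ft_force: [-6.0, -0.4, 1.9]
grip_width: 0.0113
gripper_force: 21.8
```

```bash
python3 - <<'E'
from h import *
s=env.get_image("side");t=env.get_image("top")
f=lambda im:cv2.resize(im,(399,525),interpolation=cv2.INTER_CUBIC)
cv2.imwrite("pics/tip.png",np.hstack([f(t["color"][160:235,215:272]),f(s["color"][155:230,270:327])]))
for q in("terminal_a","terminal_d"):
  for p in(t,): print(q,[(atz(p,d["location"],.009).round(3).tolist(),round(d["p"],2)) for d in env.tip_of(q,p)])
E
```

```text
terminal_a []
terminal_d []
```

View pics/tip.png

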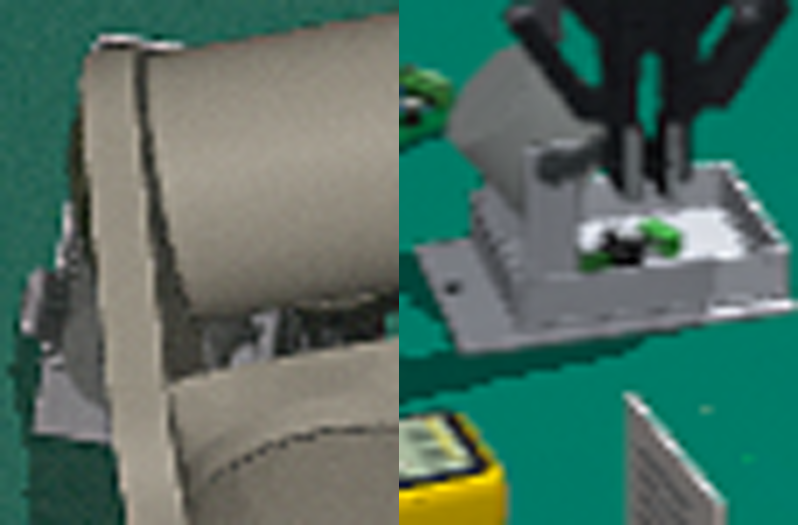

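The side view shows all three blocks in the tray: green near (298,192) and (307,189), black at (302,190). The cup is inverted, so I'll turn it back.

Emit:
arm_command --deltas '[{"rx": 0,"ry": 0,"rz": 0,"dx": 0,"dy": -0.0017,"dz": -0.0041,"fingers": 0.005},{"rx": 0,"ry": 0,"rz": 0,"dx": 0,"dy": -0.002,"dz": -0.0036,"fingers": 0.005},{"rx": 0,"ry": 0,"rz": 0,"dx": 0,"dy": -0.0024,"dz": -0.0033,"fingers": 0.005},{"rx": 0,"ry": 0,"rz": 0,"dx": 0,"dy": -0.0026,"dz": -0.003,"fingers": 0.005},{"rx": 0,"ry": 0,"rz": 0,"dx": 0,"dy": -0.0029,"dz": -0.0027,"fingers": 0.005},{"rx": 0,"ry": 0,"rz": 0,"dx": 0,"dy": -0.0032,"dz": -0.0023,"fingers": 0.005},{"rx": 0,"ry": 0,"rz": 0,"dx": 0,"dy": -0.0034,"dz": -0.002,"fingers": 0.005},{"rx": 0,"ry": 0,"rz": 0,"dx": 0,"dy": -0.0036,"dz": -0.0017,"fingers": 0.005},{"rx": 0,"ry": 0,"rz": 0,"dx": 0,"dy": -0.0037,"dz": -0.0013,"fingers": 0.005},{"rx": 0,"ry": 0,"rz": 0,"dx": 0,"dy": -0.0039,"dz": -0.0009,"fingers": 0.005},{"rx": 0,"ry": 0,"rz": 0,"dx": 0,"dy": -0.0039,"dz": -0.0005,"fingers": 0.005},{"rx": 0,"ry": 0,"rz": 0,"dx": 0,"dy": -0.004,"dz": -0.0002,"fingers": 0.005}]'

```text
time_s: 9.0
position: [0.493, 0.231, 0.1139]
tool_rot: [[0.122, 0.992, 0.009], [0.993, -0.122, 0.001], [0.002, 0.009, -1.0]]
ft_force: [6.3, -2.8, 8.7]
grip_width: 0.0115
gripper_force: 20.8
```

Emit:
arm_command --deltas '[{"rx": 0,"ry": 0,"rz": 0,"dx": 0,"dy": -0.004,"dz": 0.0003,"fingers": 0.005},{"rx": 0,"ry": 0,"rz": 0,"dx": 0,"dy": -0.0039,"dz": 0.0006,"fingers": 0.005},{"rx": 0,"ry": 0,"rz": 0,"dx": 0,"dy": -0.0038,"dz": 0.001,"fingers": 0.005},{"rx": 0,"ry": 0,"rz": 0,"dx": 0,"dy": -0.0037,"dz": 0.0014,"fingers": 0.005},{"rx": 0,"ry": 0,"rz": 0,"dx": 0,"dy": -0.0035,"dz": 0.0017,"fingers": 0.005},{"rx": 0,"ry": 0,"rz": 0,"dx": 0,"dy": -0.0034,"dz": 0.0021,"fingers": 0.005},{"rx": 0,"ry": 0,"rz": 0,"dx": 0,"dy": -0.0031,"dz": 0.0024,"fingers": 0.005},{"rx": 0,"ry": 0,"rz": 0,"dx": 0,"dy": -0.0029,"dz": 0.0027,"fingers": 0.005},{"rx": 0,"ry": 0,"rz": 0,"dx": 0,"dy": -0.0026,"dz": 0.003,"fingers": 0.005},{"rx": 0,"ry": 0,"rz": 0,"dx": 0,"dy": -0.0023,"dz": 0.0032,"fingers": 0.005},{"rx": 0,"ry": 0,"rz": 0,"dx": 0,"dy": -0.002,"dz": 0.0035,"fingers": 0.005},{"rx": 0,"ry": 0,"rz": 0,"dx": 0,"dy": -0.0016,"dz": 0.0036,"fingers": 0.005}]'

```text
time_s: 10.2
position: [0.4537, 0.2357, 0.0855]
tool_rot: [[0.122, 0.993, 0.001], [0.993, -0.122, 0.0], [0.0, 0.0, -1.0]]
ft_force: [5.6, 2.5, 3.8]
grip_width: 0.0113
gripper_force: 22.4
```

Emit:
arm_command --deltas '[{"rx": 0,"ry": 0,"rz": 0,"dx": 0,"dy": -0.0005,"dz": 0.001,"fingers": 0.005},{"rx": 0,"ry": 0,"rz": 0,"dx": 0,"dy": 0,"dz": 0.0005,"fingers": 0.005},{"rx": 0,"ry": 0,"rz": 0,"dx": 0,"dy": 0,"dz": 0,"fingers": 0.005},{"rx": 0,"ry": 0,"rz": 0,"dx": 0,"dy": 0,"dz": 0,"fingers": 0.005}]'

```text
time_s: 10.6
position: [0.4531, 0.2357, 0.084]
tool_rot: [[0.122, 0.993, -0.0], [0.993, -0.122, 0.0], [0.0, -0.0, -1.0]]
ft_force: [3.7, 2.7, 3.0]
grip_width: 0.0111
gripper_force: 22.3
```

Emit:
arm_command --deltas '[{"rx": 0,"ry": 0,"rz": 0,"dx": 0,"dy": 0,"dz": 0,"fingers": 0.04},{"rx": 0,"ry": 0,"rz": 0,"dx": 0,"dy": 0,"dz": 0,"fingers": 0.04},{"rx": 0,"ry": 0,"rz": 0,"dx": 0,"dy": 0,"dz": 0,"fingers": 0.04},{"rx": 0,"ry": 0,"rz": 0,"dx": 0,"dy": 0,"dz": 0,"fingers": 0.04},{"rx": 0,"ry": 0,"rz": 0,"dx": 0,"dy": 0,"dz": -0.02,"fingers": 0.04},{"rx": 0,"ry": 0,"rz": 0,"dx": 0,"dy": 0,"dz": -0.03,"fingers": 0.04},{"rx": 0,"ry": 0,"rz": 0,"dx": 0,"dy": 0,"dz": -0.03,"fingers": 0.08},{"rx": 0,"ry": 0,"rz": 0,"dx": 0,"dy": 0,"dz": -0.03,"fingers": 0.08},{"rx": 0,"ry": 0,"rz": 0,"dx": 0,"dy": 0,"dz": -0.03,"fingers": 0.08},{"rx": 0,"ry": 0,"rz": 0,"dx": 0,"dy": 0,"dz": -0.016,"fingers": 0.08}]'

```text
time_s: 11.6
position: [0.4533, 0.2356, 0.2425]
tool_rot: [[0.122, 0.993, 0.002], [0.993, -0.122, 0.001], [0.001, 0.002, -1.0]]
ft_force: [0.5, -0.3, -0.4]
grip_width: 0.0798
gripper_force: 0.0
```

Emit:
arm_command --deltas '[{"rx": 0,"ry": 0,"rz": -0.125,"dx": 0,"dy": 0,"dz": 0,"fingers": 0.08},{"rx": 0,"ry": 0,"rz": 0,"dx": -0.0395,"dy": 0.018,"dz": 0,"fingers": 0.08},{"rx": 0,"ry": 0,"rz": 0,"dx": -0.0395,"dy": 0.018,"dz": 0,"fingers": 0.08},{"rx": 0,"ry": 0,"rz": 0,"dx": -0.0395,"dy": 0.018,"dz": 0,"fingers": 0.08},{"rx": 0,"ry": 0,"rz": 0,"dx": -0.0395,"dy": 0.018,"dz": 0,"fingers": 0.08},{"rx": 0,"ry": 0,"rz": 0,"dx": -0.0395,"dy": 0.018,"dz": 0,"fingers": 0.08},{"rx": 0,"ry": 0,"rz": 0,"dx": -0.0395,"dy": 0.018,"dz": 0,"fingers": 0.08},{"rx": 0,"ry": 0,"rz": 0,"dx": -0.0395,"dy": 0.018,"dz": 0,"fingers": 0.08},{"rx": 0,"ry": 0,"rz": 0,"dx": -0.0395,"dy": 0.018,"dz": 0,"fingers": 0.08},{"rx": 0,"ry": 0,"rz": 0,"dx": -0.0395,"dy": 0.018,"dz": 0,"fingers": 0.08},{"rx": 0,"ry": 0,"rz": 0,"dx": 0,"dy": 0,"dz": 0,"fingers": 0.08},{"rx": 0,"ry": 0,"rz": 0,"dx": 0,"dy": 0,"dz": 0,"fingers": 0.08}]'

```text
time_s: 12.8
position: [0.616, -0.12, 0.2394]
tool_rot: [[-0.002, 1.0, -0.002], [1.0, 0.002, 0.001], [0.001, -0.002, -1.0]]
ft_force: [-0.4, 0.8, 0.1]
grip_width: 0.08
gripper_force: 0.0
```

```bash
python3 - <<'E'
from h import *
s=env.get_image("side");t=env.get_image("top")
print(env.observe()["time_s"])
f=lambda im,sz:cv2.resize(im,sz,interpolation=cv2.INTER_CUBIC)
cv2.imwrite("pics/c1.png",np.hstack([f(t["color"][160:235,215:272],(399,525)),f(s["color"][180:255,360:417],(399,525))]))
# camera self check: where the TCP shows
print(proj(s,env.observe()["position"]))
for q in("terminal_a","terminal_d"): print(q,[(atz(t,d["location"],.009).round(3).tolist(),round(d["p"],2)) for d in env.tip_of(q,t)])
E
```

```text
12.9
[393.40948433 176.13933967]
terminal_a [([0.58, 0.326, 0.009], 0.52), ([0.537, 0.305, 0.009], 0.5)]
terminal_d [([0.58, 0.326, 0.009], 0.52), ([0.537, 0.305, 0.009], 0.5)]
```

View pics/c1.png

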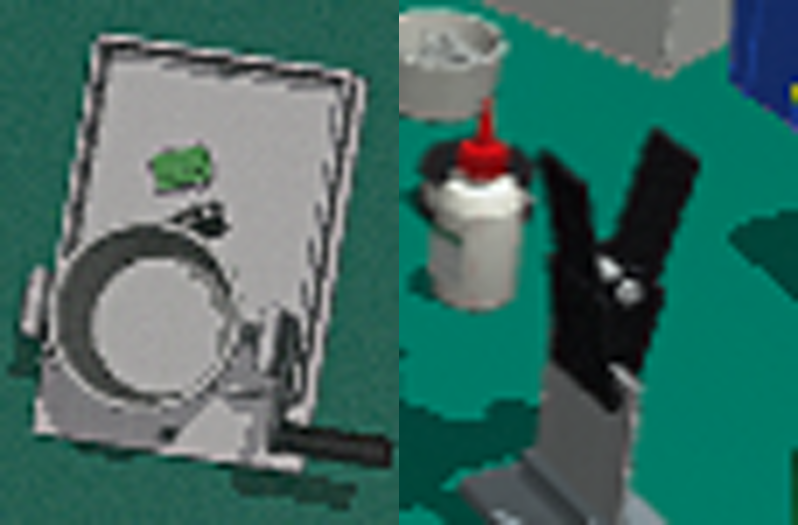

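```bash
python3 - <<'E'
from h import *
from scipy.optimize import least_squares
P={"side":env.get_image("side"),"top":env.get_image("top")}
S=lambda x,y:("side",np.array([360+(x-399+.5)/7-.5,180+(y+.5)/7-.5]))
T=lambda x,y:("top",np.array([370+(x+.5)/8-.5,145+(y+.5)/8-.5]))
hx=.0265
pts=[((-hx,.015,.168),S(542,152)),((-hx,-.015,.168),S(590,185)),((hx,.015,.168),S(655,130)),((hx,-.015,.168),S(700,165)),((hx,.015,.168),T(205,50)),((hx,-.015,.168),T(300,50)),((0,0,.121),T(230,160))]
def res(p):
    c,s=np.cos(p[2]),np.sin(p[2]);R=np.array([[c,-s,0],[s,c,0],[0,0,1]])
    return np.concatenate([proj(P[o[0]],R@np.array(m)+[p[0],p[1],p[3]])-o[1] for m,o in pts])
for sd in(1,):
    r=least_squares(res,[.616,-.12,0,0],loss="soft_l1",f_scale=.5);print(r.x[:2],np.degrees(r.x[2]),r.x[3]);print(r.fun.reshape(-1,2).round(1).tolist())
E
```

```text
[ 0.61566319 -0.12162095] 2.4877631767006916 0.0008187853964533077
[[-0.9, 0.5], [-0.9, 1.0], [-0.1, -0.5], [0.6, -0.5], [0.3, -0.0], [0.0, -0.2], [-0.0, -0.5]]
```

Emit:
arm_command --deltas '[{"rx": 0,"ry": 0,"rz": -0.02,"dx": -0.0015,"dy": 0,"dz": 0.015,"fingers": 0.08},{"rx": 0,"ry": 0,"rz": 0,"dx": 0,"dy": 0,"dz": 0.02,"fingers": 0.08},{"rx": 0,"ry": 0,"rz": 0,"dx": 0,"dy": 0,"dz": 0.02,"fingers": 0.08},{"rx": 0,"ry": 0,"rz": 0,"dx": 0,"dy": 0,"dz": 0.02,"fingers": 0.08},{"rx": 0,"ry": 0,"rz": 0,"dx": 0,"dy": 0,"dz": 0.02,"fingers": 0.08},{"rx": 0,"ry": 0,"rz": 0,"dx": 0,"dy": 0,"dz": 0.016,"fingers": 0.08},{"rx": 0,"ry": 0,"rz": 0,"dx": 0,"dy": 0,"dz": 0,"fingers": 0.08},{"rx": 0,"ry": 0,"rz": 0,"dx": 0,"dy": 0,"dz": 0,"fingers": 0.08}]' --squeeze 40

```text
time_s: 13.9
position: [0.6164, -0.1206, 0.1299]
tool_rot: [[-0.024, 1.0, 0.001], [1.0, 0.024, -0.0], [-0.0, 0.001, -1.0]]
ft_force: [-0.3, 0.1, 0.8]
grip_width: 0.0801
gripper_force: 0.0
```

```bash
python3 - <<'E'
from h import *
s=env.get_image("side");o=env.observe();print(o["position"],o["ft_force"])
cv2.imwrite("pics/c2.png",cv2.resize(s["color"][170:255,350:420],(560,560*85//70),interpolation=cv2.INTER_CUBIC)[:600])
E
```

```text
[ 0.61665066 -0.12081135  0.1303605 ] [-0.02577596 -0.1322585   0.07016919]
```

View pics/c2.png

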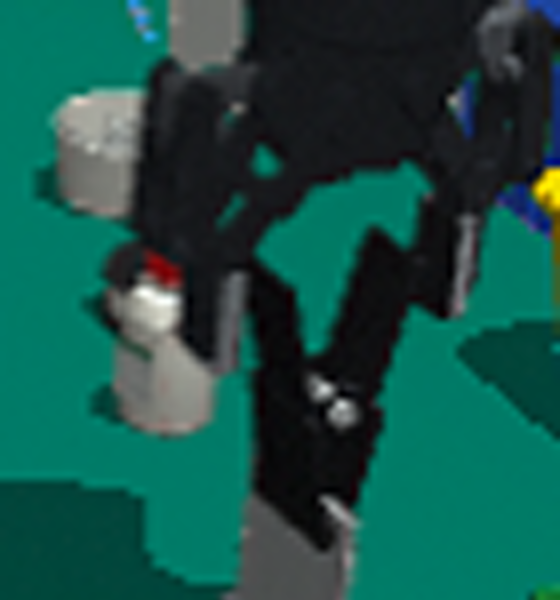

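The handles sit between the open pads, with the pin at about (391,220). Closing the gripper.

Emit:
arm_command --deltas '[{"rx": 0,"ry": 0,"rz": 0,"dx": -0.001,"dy": -0.001,"dz": 0.003,"fingers": 0.06},{"rx": 0,"ry": 0,"rz": 0,"dx": 0,"dy": 0,"dz": 0,"fingers": 0.05},{"rx": 0,"ry": 0,"rz": 0,"dx": 0,"dy": 0,"dz": 0,"fingers": 0.04},{"rx": 0,"ry": 0,"rz": 0,"dx": 0,"dy": 0,"dz": 0,"fingers": 0.03},{"rx": 0,"ry": 0,"rz": 0,"dx": 0,"dy": 0,"dz": 0,"fingers": 0.018},{"rx": 0,"ry": 0,"rz": 0,"dx": 0,"dy": 0,"dz": 0,"fingers": 0.018},{"rx": 0,"ry": 0,"rz": 0,"dx": 0,"dy": 0,"dz": 0,"fingers": 0.018},{"rx": 0,"ry": 0,"rz": 0,"dx": 0,"dy": 0,"dz": 0,"fingers": 0.018},{"rx": 0,"ry": 0,"rz": 0,"dx": 0,"dy": 0,"dz": 0,"fingers": 0.018}]'

```text
time_s: 14.85
position: [0.6153, -0.122, 0.1262]
tool_rot: [[-0.023, 1.0, 0.0], [1.0, 0.023, -0.0], [-0.0, 0.0, -1.0]]
ft_force: [-0.6, -1.0, -1.4]
grip_width: 0.025
gripper_force: 44.6
```

Emit:
arm_command --deltas '[{"rx": 0,"ry": 0,"rz": 0,"dx": 0,"dy": 0,"dz": -0.01,"fingers": 0.018},{"rx": 0,"ry": 0,"rz": 0,"dx": 0,"dy": 0,"dz": -0.02,"fingers": 0.018},{"rx": 0,"ry": 0,"rz": 0,"dx": 0,"dy": 0,"dz": -0.02,"fingers": 0.018},{"rx": 0,"ry": 0,"rz": 0,"dx": 0,"dy": 0,"dz": -0.02,"fingers": 0.018},{"rx": 0,"ry": 0,"rz": 0,"dx": 0,"dy": 0,"dz": -0.02,"fingers": 0.018},{"rx": 0,"ry": 0,"rz": 0,"dx": 0,"dy": 0,"dz": 0,"fingers": 0.018},{"rx": 0,"ry": 0,"rz": 0,"dx": 0,"dy": 0,"dz": 0,"fingers": 0.018}]'

```text
time_s: 15.55
position: [0.6151, -0.1219, 0.2161]
tool_rot: [[-0.023, 1.0, 0.0], [1.0, 0.023, -0.0], [-0.0, 0.0, -1.0]]
ft_force: [0.4, -0.6, -1.5]
grip_width: 0.0252
gripper_force: 44.6
```

Emit:
arm_command --deltas '[{"rx": 0,"ry": 0,"rz": 0.017,"dx": 0.0115,"dy": -0.0205,"dz": 0,"fingers": 0.018},{"rx": 0,"ry": 0,"rz": 0,"dx": 0.0115,"dy": -0.02,"dz": 0,"fingers": 0.018},{"rx": 0,"ry": 0,"rz": 0,"dx": 0.0115,"dy": -0.02,"dz": 0,"fingers": 0.018},{"rx": 0,"ry": 0,"rz": 0,"dx": 0.0115,"dy": -0.02,"dz": 0,"fingers": 0.018},{"rx": 0,"ry": 0,"rz": 0,"dx": 0.0115,"dy": -0.02,"dz": 0,"fingers": 0.018},{"rx": 0,"ry": 0,"rz": 0,"dx": 0.0115,"dy": -0.02,"dz": 0,"fingers": 0.018},{"rx": 0,"ry": 0,"rz": 0,"dx": 0.0115,"dy": -0.02,"dz": 0,"fingers": 0.018},{"rx": 0,"ry": 0,"rz": 0,"dx": 0.0115,"dy": -0.02,"dz": 0,"fingers": 0.018},{"rx": 0,"ry": 0,"rz": 0,"dx": 0.0115,"dy": -0.02,"dz": 0,"fingers": 0.018},{"rx": 0,"ry": 0,"rz": 0,"dx": 0,"dy": 0,"dz": 0,"fingers": 0.018},{"rx": 0,"ry": 0,"rz": 0,"dx": 0,"dy": 0,"dz": 0,"fingers": 0.018}]'

```text
time_s: 16.65
position: [0.4338, -0.0198, 0.2158]
tool_rot: [[-0.006, 1.0, -0.001], [1.0, 0.006, 0.0], [0.0, -0.001, -1.0]]
ft_force: [-0.0, -0.2, -0.6]
grip_width: 0.0249
gripper_force: 44.6
```

```bash
python3 - <<'E'
from h import *
s=env.get_image("side");o=env.observe();print(o["time_s"],o["position"],o["ft_force"],o["grip_width"])
cv2.imwrite("pics/k1.png",cv2.resize(s["color"][150:255,270:350],(456,598),interpolation=cv2.INTER_CUBIC))
for q in("card_top","clip_pivot","jaw_tip_a","clip"): print(q,[(np.round(d["location"],1).tolist(),round(d["p"],2)) for d in env.tip_of(q,s)[:4]])
x,y,z=o["position"]
for n,p in(("pin",(x,y,z-.008)),("cardL",(.4337,.0268,.105)),("cardR",(.4337,-.0632,.105)),("cardM",(.4337,-.0182,.105))): print(n,proj(s,p))
E
```

```text
16.7 [ 0.43420096 -0.02008453  0.21579802] [ 0.39064887  0.43828692 -0.29554911] 0.02519006981188241
card_top [([310.8, 219.8], 0.71)]
clip_pivot [([425.0, 262.9], 0.7)]
jaw_tip_a [([313.5, 202.6], 0.97), ([304.7, 203.4], 0.72), ([419.4, 276.7], 0.65), ([419.7, 281.2], 0.61)]
clip [([426.1, 268.1], 0.59)]
pin [309.4628674 184.0409039]
cardL [302.13564922 211.03198328]
cardR [315.6939578  227.24321398]
cardM [308.68984716 218.86993618]
```

View pics/k1.png

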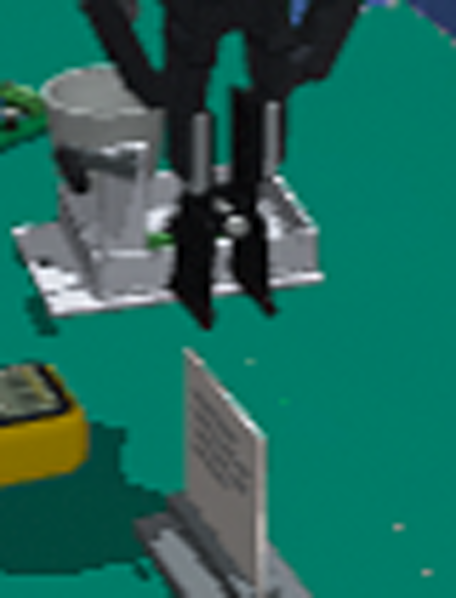

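Both jaws hang wide open above the card, with tips at (304.7,203.4) and (313.5,202.6) and the card's top middle near (309,219). The third block shows in the tray. Lowering.

Emit:
arm_command --deltas '[{"rx": 0,"ry": 0,"rz": 0,"dx": 0.002,"dy": 0,"dz": 0.012,"fingers": 0.018},{"rx": 0,"ry": 0,"rz": 0,"dx": 0,"dy": 0,"dz": 0.012,"fingers": 0.018},{"rx": 0,"ry": 0,"rz": 0,"dx": 0,"dy": 0,"dz": 0.012,"fingers": 0.018},{"rx": 0,"ry": 0,"rz": 0,"dx": 0,"dy": 0,"dz": 0.01,"fingers": 0.018},{"rx": 0,"ry": 0,"rz": 0,"dx": 0,"dy": 0,"dz": 0.008,"fingers": 0.018},{"rx": 0,"ry": 0,"rz": 0,"dx": 0,"dy": 0,"dz": 0.008,"fingers": 0.018},{"rx": 0,"ry": 0,"rz": 0,"dx": 0,"dy": 0,"dz": 0.007,"fingers": 0.018},{"rx": 0,"ry": 0,"rz": 0,"dx": 0,"dy": 0,"dz": 0.007,"fingers": 0.018},{"rx": 0,"ry": 0,"rz": 0,"dx": 0,"dy": 0,"dz": 0,"fingers": 0.018},{"rx": 0,"ry": 0,"rz": 0,"dx": 0,"dy": 0,"dz": 0,"fingers": 0.018},{"rx": 0,"ry": 0,"rz": 0,"dx": 0,"dy": 0,"dz": 0,"fingers": 0.018}]'

```text
time_s: 18.0
position: [0.4341, -0.018, 0.1405]
tool_rot: [[-0.006, 1.0, 0.001], [1.0, 0.006, -0.0], [-0.0, 0.001, -1.0]]
ft_force: [-0.4, 0.6, 0.2]
grip_width: 0.025
gripper_force: 44.6
```

```bash
python3 - <<'E'
from h import *
s=env.get_image("side");o=env.observe();print(o["time_s"],o["position"],o["ft_force"],o["grip_width"])
cv2.imwrite("pics/k2.png",cv2.resize(s["color"][180:255,280:340],(480,600),interpolation=cv2.INTER_CUBIC))
for q in("card_top","jaw_tip_a"): print(q,[(np.round(d["location"],1).tolist(),round(d["p"],2)) for d in env.tip_of(q,s)[:4]])
x,y,z=o["position"]
for sx in(-.0135,.0135): print(proj(s,(x+sx,y,z-.008-.0465)))
E
```

```text
18.05 [ 0.43413644 -0.01794357  0.14053574] [0.75965696 0.54378347 0.15818456] 0.024584303088741682
card_top [([307.4, 218.5], 0.7)]
jaw_tip_a [([310.7, 230.1], 0.93), ([418.5, 281.0], 0.85), ([419.8, 279.8], 0.61), ([300.5, 225.2], 0.57)]
[304.06605994 225.96205152]
[313.39596318 223.88396282]
```

View pics/k2.png

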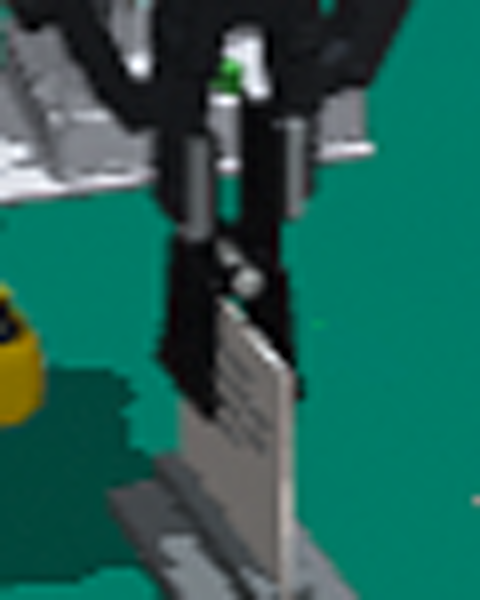

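The jaws straddle the card about 19 mm deep: the left jaw is in front of its -x face and the right jaw shows behind it. There is no contact force, so I'm handing in.

```bash
python3 -c "
from rig import env
print(env.close_job())"
```

```text
the job is handed in; nothing more can be done
None
```

The job is handed in after about 18 s; no verdict came back. In the last pictures the three blocks lay in the tray, the empty cup stood upright, and the squeezed-open clip straddled the middle of the card about 19 mm deep with no contact force.

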